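# Spot-check a brass manifold with a pen hardness tester

## Task

Take the orange pen hardness tester from its stand and check it on the blue ring of the round steel reference block, then take a reading in each of the three blue rings on the brass manifold, working from the end with the big grey nut to the plugged end, and hang the tester back in its stand. For every reading set the pen square to the surface with its tip inside the ring, push gently until the sprung nose has gone in about half of its 8 mm, and hold it there for half a second. Leave the loose parts, the phone and the tools where they lie.

Things in the scene. Friction and masses are not known exactly. Their poses are not given: they have to be found in the camera images.
- pen: the tester: loose, round, 156 mm long, 0.15 kg, hanging upright in its stand. z runs along it from tip to butt; origin on the axis at the underside of the black collar (38 mm diameter, 6 mm thick). Above the collar: orange grip, 26 mm diameter, 6 to 72 mm above the origin, black cap to 76 mm. Below: barrel 22 mm diameter, 50 mm long, tapering to 15 mm at 62 mm, then the steel nose to 80 mm
- pen_tip (a point): the very tip of the tester's sprung nose, on the pen's axis, 80 mm below the pen's origin while the nose is out; it moves with the nose. The tip ball is 6 mm in diameter
- nose (a joint): how far the nose is pushed into the pen, m: 0 out, 0.008 at its stop. It starts to move at about 2 N and takes about 0.9 N more per mm: 4.5 N at 3 mm, 9 N at the stop, rigid after that
- stand: the fixed pen stand: black round foot 92 mm diameter, and an upright aluminium tube 40 mm outside, 28 mm bore, open at the top, rim 105 mm above the table. Origin under the centre
- stand_rim (a point): centre of the tube's mouth at rim height (105 mm up), where the pen's origin is when the pen hangs in the stand by its collar
- block: the steel reference block: fixed round steel disc, 90 mm diameter, 55 mm tall, flat on the table, a blue ring painted in the middle of its top. Origin under the centre, z up
- block_spot (a point): centre of the blue ring (18 mm outside diameter) on the block's top face
- manifold: fixed brass hexagonal bar, 46 mm across flats, 270 mm long, along its y axis, a corner down in two vee blocks, bar axis 62 mm above the table. Origin on the table under the bar's middle; +y to the end with the big grey nut (50 mm diameter, ends 188 mm out), -y to the plugged end. The upper flat on its -x side slopes 30 degrees and carries the blue rings; 3 outlets lean to +x from the other
- spot1: first ring on the manifold, nearest the big grey nut: blue painted ring, 18 mm outside diameter, with a centre dot. Origin at the ring's centre on the surface, z out of the surface (30 degrees from vertical, to the manifold's -x side). Its centre is at (-11.5, 58, 81.9) mm in the manifold's frame
- spot2: second ring, in the middle of the manifold, at (-11.5, 0, 81.9) mm in its frame; otherwise like spot1
- spot3: third ring, nearest the plugged end, at (-11.5, -58, 81.9) mm in the manifold's frame; otherwise like spot1
- clamp_a (a point): top of the black knob of the clamp that crosses the bar 100 mm from its middle towards the big grey nut, 142 mm above the table; another like it stands 100 mm the other way. The clamps are 106 mm wide across the bar and 26 mm thick along it. The fixture's plate under all is 150 by 320 mm, 12 mm thick
- outlet2 (a point): mouth of the middle outlet's grey nut, 62 mm from the bar's axis, leaning 30 degrees to the manifold's +x; the nuts are 37 mm in diameter, the other two outlets 58 mm either side
- nut_a: loose grey plastic nut, 37 mm diameter, 28 mm tall, standing on the fixture's plate in front of the bar; origin under its centre
- nut_b: another such loose nut, on the table in front at the left
- fitting_a: loose brass fitting standing on end on the table in front, 54 mm tall, 35 mm across; origin under its centre
- fitting_b: another such brass fitting standing on the table in front
- phone: a phone lying at the back, 150 x 74 x 8 mm
- wrench: a small spanner lying on the table at the back right, 150 mm long
- caliper: a digital caliper lying on the table at the front right, 225 mm long
Mind the look-alikes: they are no part of the job. There is more than one size of the block; the job needs the middle-sized. Of the things that look like the pen, the smaller one is meant.

How it is judged (in metres and radians):
On the way, in this order (a step that is already met when the one before it is completed fails the run):
1. the tester is pressed on the reference block's ring: tip inside the ring (within 9 mm of its centre), nose pushed in more than 3 mm, pen within 12 degrees of square, for 0.3 s (distance between pen_tip and block_spot below 0.009 m and value of joint nose above 0.003 m and contact force between pen and block above 1 N and angle between the z axis of pen and the z axis of block, either way round below 0.21 rad), for 0.3 s.
2. the same on the manifold's first (big grey nut end) ring (distance between pen_tip and spot1 below 0.009 m and value of joint nose above 0.003 m and contact force between pen and manifold above 1 N and angle between the z axis of pen and the z axis of spot1, either way round below 0.21 rad), for 0.3 s.
3. the same on the manifold's middle ring (distance between pen_tip and spot2 below 0.009 m and value of joint nose above 0.003 m and contact force between pen and manifold above 1 N and angle between the z axis of pen and the z axis of spot2, either way round below 0.21 rad), for 0.3 s.
4. the same on the manifold's last (plugged end) ring (distance between pen_tip and spot3 below 0.009 m and value of joint nose above 0.003 m and contact force between pen and manifold above 1 N and angle between the z axis of pen and the z axis of spot3, either way round below 0.21 rad), for 0.3 s.
At the end, for the whole second after the job is handed in: the tester hangs at rest in its stand, collar on the rim (origin within 6 mm of the rim's centre sideways and 4 mm in height), upright within 7 degrees; every loose part, the phone and the tools within 30 mm of where they lay (horizontal distance between pen and stand_rim below 0.006 m and z of pen in the frame of stand_rim between -0.004 and 0.004 m and angle between pen's own z axis and vertical below 0.12 rad and linear speed of pen below 0.02 m/s and distance of each of nut_a, nut_b, fitting_a, fitting_b, phone, wrench, caliper from where it was at the start of the episode below 0.03 m); the robot touches nothing.
It fails at once if the tester is pressed on the block or the manifold with more than 25 N (contact force between pen and block above 25 N or contact force between pen and manifold above 25 N).
It fails at once if a loose part, the phone or a tool is moved more than 30 mm (distance of any of nut_a, nut_b, fitting_a, fitting_b, phone, wrench, caliper from where it was at the start of the episode above 0.03 m).
It also fails if it takes over 61 s, if anything falls off the work surface, if the arm or the gripper's body presses on something with over 40 N, if the wrist force passes 120 N, or if a joint passes its speed limit or range.

## Robot

A 6-joint arm with a two-finger parallel gripper is mounted at the origin on the work surface. World frame = base frame: x ahead of the robot, y to its left, z up, the work surface at z = 0. Lengths are in m, angles in degrees, forces in N, time in s.
With the tool pointing down it reaches from about 0.4 to 0.825 m from the base axis. Payload 7 kg.
Tool frame: the origin (TCP) lies midway between the tips of the shut fingers; the grasp point (between the pads) lies 19 mm behind it; z points along the fingers, y is the line along which they close (so a half turn about z gives the same grasp; the last joint's range is limited). The gripper opens to 88 mm and grips with 3 to 60 N. Pads are 19 mm wide; open, the fingers measure 130 mm over their backs; the gripper's body (78 mm by 193 mm) begins 47 mm behind the grasp point.
Start: joints at [92.882, 20.546, 0.682, 0, -70.136, -16.507], TCP at [0.159, 0.656, 0.227] pointing down, gripper open.
Joint ranges: [-176.03, 176.03], [-82.01, 121.73], [-58.28, 71.71], [-173.87, 95.51], [-174.79, -0.11], [-173.66, 173.66]. Speed limits (degrees/s): [136.94, 136.94, 172.46, 180, 180, 180].

## Interface

Orientations are given as a 3x3 rotation matrix whose columns are the frame's x, y, z axes.
In Python, from rig import robot gives the robot as it stands. Calls block until the motion is done:
- robot.goto(position, orientation): joint-space move of the TCP to a pose.
- robot.servo_line(position, ori=None, speed=0.15): straight line of the TCP; ori=None keeps the orientation; speed is the mean speed in m/s.
- robot.movej(angles): joint-space move.
- robot.move_gripper(opening): opening from 0.0 (shut) to 1.0 (fully open); the grip force is fixed at half the most; returns when the fingers have stopped.
- robot.dwell(seconds).
- robot.ik(position, orientation): joint angles nearest the present ones, or None.
- robot.grab_frame(name): name is "scene" or "top"; returns (picture, depth): 400x640x3 uint8, red, green, blue; 400x640 float32, m along the optical axis (not along the pixel's ray), 0 where there is no reading.
- robot.camera_info(name): a dict with "vfov" (degrees; the focal length in pixels is half the picture's height over the tangent of half this angle, whatever the lens; pixels are square), "cx", "cy" (the principal point, pixels), "view" (4x4, takes a point from world to camera coordinates). Camera axes: x right, y down, z forward; pixel columns grow to the right and rows downward; lengths in m; the calibration is good to about 2 mm. A picture is of the moment at which its call begins. camera_info takes no time and is no camera call.
A pose or a line that the arm cannot do raises robot.Unreachable and nothing moves.
- robot.job_done(): hands the job in; it is judged then, once.
Readings, each from a call of its own:
- robot.read_t(): time.
- robot.read_qpos(): joint angles.
- robot.read_qvel(): joint speeds.
- robot.read_effort(): joint torques, N m.
- robot.read_position(): TCP position.
- robot.read_tcp_rot(): TCP orientation.
- robot.read_force(): force on the tool from outside, world axes, zero at the start.
- robot.read_ft_torque(): the same for the moment, N m.
- robot.read_grip_width(): opening from 0.0 (shut) to 1.0 (fully open).
- robot.read_finger_force(): force on a finger pad.
Only numpy, scipy, OpenCV 4.12 (cv2) and the standard library are available. Lean on these libraries where they do the work, as an engineer would, in place of code of your own. Each camera call takes 0.05 s, during which the arm holds its last target. There are 200 camera calls.

## Working session

There is one attempt and no reset: what is moved stays moved. The work goes in short steps, each a Python script; the robot and the scene stay as the last script left them, time stands still between calls to the robot, and variables do not carry over. Pictures are saved under pics/ and viewed, at most 10 in all, crops included, and the job is handed in when it is done.

```bash
mkdir -p pics; cat > h.py <<'E'
import numpy as np, cv2
from rig import robot
def cam(n):
    c=robot.camera_info(n); f=200/np.tan(np.radians(c["vfov"])/2)
    return f,c["cx"],c["cy"],np.array(c["view"])
def cloud(n,d):
    f,cx,cy,V=cam(n); v,u=np.mgrid[:400,:640]
    P=np.stack([(u-cx)/f*d,(v-cy)/f*d,d],-1)
    W=(P-V[:3,3])@V[:3,:3]; W[d==0]=np.nan
    return W
def proj(n,p):
    f,cx,cy,V=cam(n); q=V[:3,:3]@np.array(p)+V[:3,3]
    return q[0]/q[2]*f+cx,q[1]/q[2]*f+cy
def ray(n,u,v,z):
    f,cx,cy,V=cam(n); R=V[:3,:3]; o=-R.T@V[:3,3]; d=R.T@np.array([(u-cx)/f,(v-cy)/f,1])
    return o+d*(z-o[2])/d[2]
E
python3 - <<'E'
from h import *
for n in("scene","top"):
    im,d=robot.grab_frame(n); np.savez("f_%s.npz"%n,im=im,d=d)
    cv2.imwrite("pics/%s.png"%n,cv2.resize(im[:,:,::-1],(800,500)))
    c=robot.camera_info(n); print(c)
E
```

```text
{'vfov': 46.5881572082604, 'cx': 322.0249047421181, 'cy': 201.6674467224832, 'view': array([[-0.79777332,  0.60281876,  0.01293332,  0.44600898],
       [ 0.3942877 ,  0.5377903 , -0.74519716, -0.07364236],
       [-0.45617424, -0.58939897, -0.66671877,  1.45650783],
       [ 0.        ,  0.        ,  0.        ,  1.        ]])}
{'vfov': 43.001604438868455, 'cx': 313.914977607806, 'cy': 199.13156952160224, 'view': array([[ 6.55228652e-04, -9.99657802e-01, -2.61505318e-02,
        -5.51017344e-02],
       [-9.85868575e-01,  3.73497265e-03, -1.67478961e-01,
         5.05991141e-01],
       [ 1.67519321e-01,  2.58907246e-02, -9.85528765e-01,
         1.33157084e+00],
       [ 0.00000000e+00,  0.00000000e+00,  0.00000000e+00,
         1.00000000e+00]])}
```

View pics/scene.png

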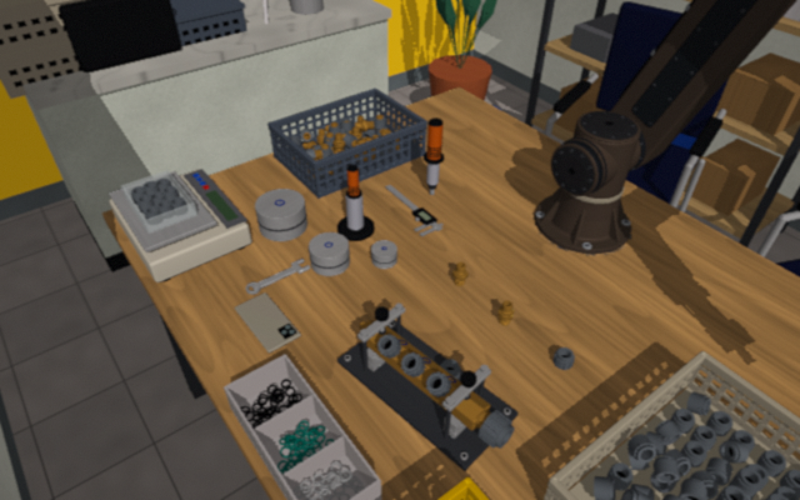

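View pics/top.png

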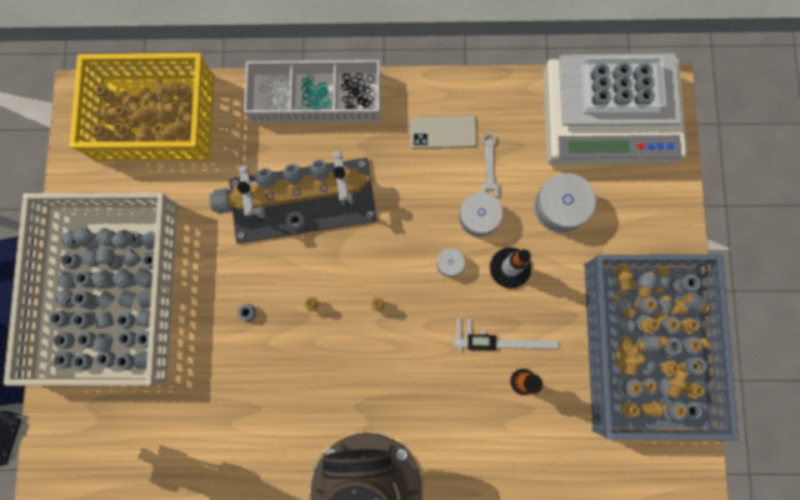

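Top view, in 800-px coordinates. Pen candidates are the smaller pen in the stand with the black foot at (512,265), which is the one I want, and the bigger pen at (525,382). Block candidates are large (567,201), middle (481,214), which I want, and small (451,262). The manifold is at (300,190), with its big grey nut at (220,200) on the left (+y) and its rings on the robot side.

```bash
python3 - <<'E'
from h import *
F={n:np.load("f_%s.npz"%n) for n in("scene","top")}
C={n:cloud(n,F[n]["d"]) for n in F}
# blue ring candidates
for n in F:
    im=F[n]["im"]; hsv=cv2.cvtColor(im,cv2.COLOR_RGB2HSV); W=C[n]
    m=cv2.inRange(hsv,(108,60,50),(130,255,255))
    with np.errstate(invalid='ignore'): m[~((W[...,2]>0.03)&(W[...,2]<0.12))]=0
    m=cv2.morphologyEx(m,cv2.MORPH_CLOSE,np.ones((5,5)))
    k,_,st,ce=cv2.connectedComponentsWithStats(m)
    for i in range(1,k):
        if st[i,4]<8: continue
        u,v=ce[i]; w=W[int(round(v)),int(round(u))]
        print(n,ce[i].round(1),st[i,2:],"depth",w.round(4),"ray55",ray(n,u,v,.055).round(4)[:2],"ray82",ray(n,u,v,.0819).round(4)[:2])
# pen cap, block tops from depth
for n in F:
    W=C[n]
    for nm,(x0,x1,y0,y1,z0,z1) in {"cap":(.4,.6,-.42,-.22,.176,.19),"collar":(.4,.6,-.42,-.22,.1,.113)}.items():
        with np.errstate(invalid='ignore'): s=(W[...,0]>x0)&(W[...,0]<x1)&(W[...,1]>y0)&(W[...,1]<y1)&(W[...,2]>z0)&(W[...,2]<z1)
        p=W[s]; 
        if len(p): print(n,nm,len(p),p.mean(0).round(4),p.min(0).round(4),p.max(0).round(4))
for n,c,s in(("top",(400,205),150),):
    pass
im=F["scene"]["im"]; a=im[120:220,210:350]; b=F["top"]["im"][110:240,160:460]
a=cv2.resize(a,(560,400),interpolation=cv2.INTER_CUBIC)
cv2.imwrite("pics/crop1.png",a[:,:,::-1])
cv2.imwrite("pics/crop2.png",cv2.resize(b,(780,338),interpolation=cv2.INTER_CUBIC)[:,:,::-1])
E
```

```text
scene [189.   13.2] [ 16  17 106] depth [ 0.1817 -1.5638  0.0878] ray55 [ 0.1482 -1.6484] ray82 [ 0.1766 -1.5768]
scene [171.1  19.4] [ 29  19 214] depth [ 0.2732 -1.5694  0.077 ] ray55 [ 0.2544 -1.6222] ray82 [ 0.2794 -1.5514]
scene [154.6  18.9] [ 4  7 19] depth [ 0.349  -1.5676  0.0937] ray55 [ 0.3172 -1.6735] ray82 [ 0.3403 -1.6011]
scene [158.2  28.1] [11  9 37] depth [ 0.3458 -1.5636  0.0522] ray55 [ 0.3481 -1.5544] ray82 [ 0.3701 -1.4858]
scene [146.   31.9] [ 5  8 16] depth [ 0.403  -1.5712  0.0438] ray55 [ 0.4108 -1.5443] ray82 [ 0.4309 -1.476 ]
scene [280.8 112.5] [ 124   79 1902] depth [ 0.3036 -0.576   0.0644] ray55 [ 0.2976 -0.5872] ray82 [ 0.3213 -0.5489]
scene [159.1 143. ] [12 11 64] depth [ 0.7222 -0.6283  0.0751] ray55 [ 0.7142 -0.6583] ray82 [ 0.7248 -0.6178]
scene [223.4 161.8] [ 8  5 33] depth [ 0.6071 -0.4271  0.0726] ray55 [ 0.5964 -0.4493] ray82 [ 0.6107 -0.4154]
scene [262.4 195.3] [ 6  4 21] depth [ 0.5816 -0.2508  0.053 ] ray55 [ 0.5823 -0.247 ] ray82 [ 0.597  -0.2195]
scene [306.7 198.1] [4 3 9] depth [ 0.4754 -0.1825  0.0351] ray55 [ 0.4895 -0.1642] ray82 [ 0.5071 -0.1392]
top [528.4 116.5] [ 23   6 131] depth [ 0.7245 -0.6315  0.0747] ray55 [ 0.7299 -0.6406] ray82 [ 0.7208 -0.6296]
top [454. 159.] [ 9  7 24] depth [ 0.6081 -0.4299  0.0707] ray55 [ 0.612  -0.4339] ray82 [ 0.6052 -0.427 ]
scene cap 43 [ 0.4687 -0.3085  0.1803] [ 0.4561 -0.3249  0.176 ] [ 0.4791 -0.2975  0.1836]
scene collar 76 [ 0.4728 -0.3027  0.1074] [ 0.4484 -0.3286  0.1002] [ 0.4872 -0.2904  0.1127]
top cap 86 [ 0.4684 -0.3123  0.1805] [ 0.4571 -0.3258  0.1761] [ 0.4799 -0.3013  0.1863]
top collar 70 [ 0.4644 -0.3055  0.1084] [ 0.4504 -0.3302  0.1004] [ 0.4871 -0.2931  0.1125]
```

View pics/crop1.png

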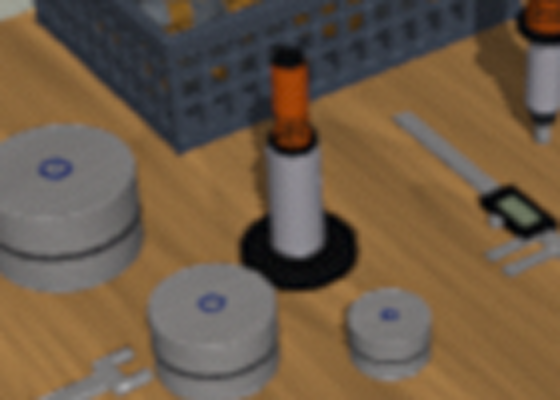

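View pics/crop2.png

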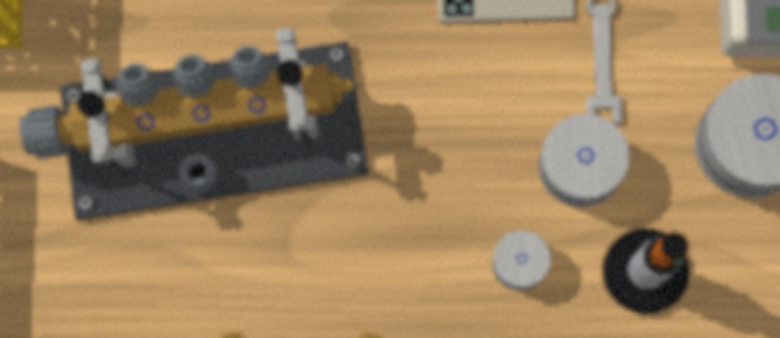

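Crop 1 confirms the small pen hanging in the footed stand, with the middle block at left front; the bigger pen is outside the crop's stand at top right. Crop 2 shows rings at full-image top pixels of about (216,156), (237,153) and (259,150), and the middle block's ring at about (385,170). Next I'll refine these.

```bash
python3 - <<'E'
from h import *
F={n:np.load("f_%s.npz"%n) for n in("scene","top")}
im=F["top"]["im"].astype(float); W=cloud("top",F["top"]["d"])
def spot(n,u0,v0,z,r=6):
    a=F[n]["im"].astype(float); v,u=np.mgrid[int(v0)-r:int(v0)+r+1,int(u0)-r:int(u0)+r+1]
    p=a[v,u]; b=p[...,2]-p[...,:2].mean(-1); b=b-np.median(b); w=np.where(b>0.4*b.max(),b,0)
    c=(w*u).sum()/w.sum(),(w*v).sum()/w.sum(); return c,ray(n,*c,z),W[int(c[1]),int(c[0])] if n=="top" else 0
S=[]
for g in((216,156.5),(237,153.5),(259,150)):
    r=spot("top",*g,.0819); S.append(r[1]); print(np.round(r[0],1),r[1].round(4),"depth",r[2].round(4))
S=np.array(S); d=S[0]-S[2]; print("len",np.linalg.norm(d),"mid err",S[1]-S.mean(0),"yaw",np.degrees(np.arctan2(-d[0],d[1])), "ctr",S.mean(0))
r=spot("top",385,170,.055); print("block",r[0],r[1],r[2]); print("block sc",spot("scene",262.4,195.3,.055,5)[1])
# block top / stand parts by height in both views
for n in F:
    Wn=cloud(n,F[n]["d"])
    with np.errstate(invalid='ignore'):
      for nm,(x,y,R,z0,z1) in {"blocktop":(.58,-.25,.055,.048,.062),"bigpen":(.28,-.32,.07,.10,.3),"clampknob":(.7,.15,.2,.125,.16)}.items():
        s=(np.hypot(Wn[...,0]-x,Wn[...,1]-y)<R)&(Wn[...,2]>z0)&(Wn[...,2]<z1); p=Wn[s]
        if len(p): print(n,nm,len(p),np.median(p,0).round(4),((p.min(0)+p.max(0))/2).round(4),p.max(0).round(3))
# stand foot: dark pixels near table, fit hull circle
for n in F:
    Wn=cloud(n,F[n]["d"]); g=F[n]["im"].max(-1)
    with np.errstate(invalid='ignore'): m=((g<55)&(np.hypot(Wn[...,0]-.468,Wn[...,1]+.31)<.07)&(Wn[...,2]<.022)&(Wn[...,2]>.003)).astype(np.uint8)
    p=Wn[m>0]; (c,rad)=cv2.minEnclosingCircle(p[:,:2].astype(np.float32)); print(n,"foot",c,rad,np.median(p[:,2]))
    # cap by dark + height
    with np.errstate(invalid='ignore'): s=(np.hypot(Wn[...,0]-.468,Wn[...,1]+.31)<.03)&(Wn[...,2]>.165)
    v,u=np.nonzero(s); c2,r2=cv2.minEnclosingCircle(np.c_[u,v].astype(np.float32)); print(n,"cap",ray(n,*c2,.181))
R=np.diag([1.,-1,-1])
for a in(0,45,90,135):
    c,s=np.cos(np.radians(a)),np.sin(np.radians(a)); print(a,robot.ik([.468,-.311,.126],np.array([[c,s,0],[s,-c,0],[0,0,-1]])))
E
```

```text
[215.1 155.8] [0.6179 0.2079 0.0819] depth [0.6194 0.2076 0.0845]
[237.  153.2] [0.6247 0.1492 0.0819] depth [0.6255 0.152  0.0809]
[258.5 149.7] [0.6338 0.0916 0.0819] depth [0.6359 0.093  0.0817]
len 0.11731991612786032 mid err [-0.00074443 -0.00036741  0.        ] yaw 7.797820920919231 ctr [0.62548283 0.14957865 0.0819    ]
block (np.float64(385.01761252446187), np.float64(169.41634050880626)) [ 0.58422388 -0.24793945  0.055     ] [ 0.58468902 -0.24757194  0.05796715]
block sc [ 0.58224231 -0.2471069   0.055     ]
scene blocktop 588 [ 0.5836 -0.2406  0.0548] [ 0.5815 -0.2444  0.0539] [ 0.627 -0.198  0.06 ]
scene bigpen 456 [ 0.2362 -0.3016  0.1658] [ 0.2339 -0.3122  0.161 ] [ 0.255 -0.286  0.221]
scene clampknob 282 [0.6291 0.243  0.1411] [0.635  0.153  0.1354] [0.698 0.264 0.146]
top blocktop 851 [ 0.5824 -0.2455  0.055 ] [ 0.5835 -0.2469  0.055 ] [ 0.629 -0.202  0.062]
top bigpen 399 [ 0.231  -0.3053  0.2116] [ 0.232  -0.3098  0.1662] [ 0.253 -0.289  0.224]
top clampknob 209 [0.6377 0.2375 0.1409] [0.6352 0.1514 0.136 ] [0.696 0.263 0.147]
scene foot (0.46827468276023865, -0.30824628472328186) 0.0463322289288044 0.013184461967120704
scene cap [ 0.47468539 -0.29962333  0.181     ]
top foot (0.46924686431884766, -0.31371068954467773) 0.04362359642982483 0.013767581040924227
top cap [ 0.4664675  -0.31135816  0.181     ]
0 [-13.64701855  14.98889712 -21.53113767   0.         -53.4799652
 103.64701855]
45 [-13.64701855  14.98889712 -21.53113767   0.         -53.4799652
 148.64701855]
90 [ -13.64701855   14.98889712  -21.53113767    0.          -53.4799652
 -166.35298145]
135 [ -13.64701855   14.98889712  -21.53113767    0.          -53.4799652
 -121.35298145]
```

```bash
cat >> h.py <<'E'
ST=np.array([.468,-.311]); BL=np.array([.5833,-.2475,.055]); YAW=np.radians(7.8); S2=np.array([.6255,.1496,.0819])
DOWN=np.diag([1.,-1,-1])
E
python3 - <<'E'
from h import *
robot.goto([*ST,.24],DOWN)
robot.servo_line([*ST,.126],speed=.12)
f0=robot.read_force()
robot.move_gripper(.1)
print(robot.read_t(),robot.read_grip_width()*88,robot.read_finger_force(),f0,robot.read_force())
robot.servo_line([*ST,.24],speed=.12)
print(robot.read_t(),robot.read_force(),robot.read_position())
for n in("scene","top"):
    im,d=robot.grab_frame(n); np.savez("g_%s.npz"%n,im=im,d=d)
    u,v=proj(n,[*ST,.2]); u,v=int(u),int(v); c=im[max(0,v-60):v+60,max(0,u-60):u+60]
    cv2.imwrite("pics/g_%s.png"%n,cv2.resize(c,None,fx=4,fy=4,interpolation=2)[:,:,::-1])
    print(n,u,v, "tip expected",proj(n,[*ST,.139]),"stand",proj(n,[*ST,.105]))
E
```

```text
5.7333 25.816624474150586 29.9749356508255 [-0.86001399 -0.17173718 -0.1747561 ] [ 0.17606651 -2.02308863 -0.50859777]
6.8333 [ 0.19671664 -0.04942799 -2.30007968] [ 0.46749913 -0.31073396  0.2390673 ]
scene 281 127 tip expected (np.float64(282.65582401816613), np.float64(145.9544424284216)) stand (np.float64(283.16320422351174), np.float64(155.56319829929208))
top 419 203 tip expected (np.float64(415.24708375659014), np.float64(207.22465615942144)) stand (np.float64(412.9797267765485), np.float64(209.2423546610672))
```

View pics/g_scene.png

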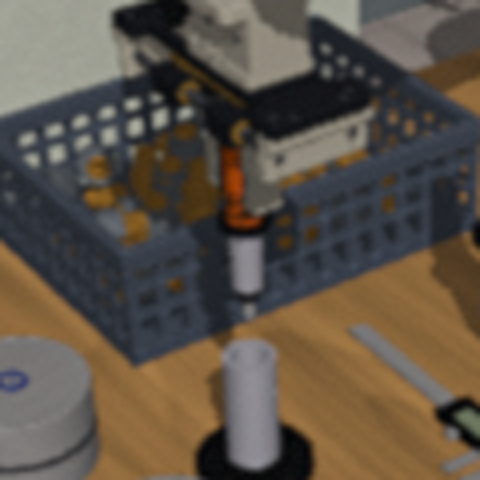

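The pen is held straight: its tip is at crop (250,310), full-image (283.5,144.5), against an expected (282.7,146). The empty stand mouth is below it. Next I'll press the block.

```bash
cat >> h.py <<'E'
def press(p,R,off=.101,back=.03):
    n=-R[:,2]; at=lambda d: p+n*(off-d)
    fr=lambda k=5: np.mean([(robot.dwell(.02),robot.read_force()@n)[1] for _ in range(k)])
    robot.servo_line(at(-.008),R,speed=.08); robot.dwell(.15); b=fr(); d=-.003; F=0; log=[]
    while d<.010:
        robot.servo_line(at(d),R,speed=.03); F=fr(4)-b; log.append((round(d*1e3,1),round(F,1)))
        if F>5.2: break
        d+=.001 if F>.8 or d>.001 else .002
    robot.dwell(.6); e=p-(robot.read_position()-n*off); print("F",log,"held",round(fr()-b,2),"actual depth mm",round(e@n*-1e3,1) if 0 else (e*1e3).round(1),"t",robot.read_t())
    robot.servo_line(at(-back),R,speed=.1)
E
python3 - <<'E'
from h import *
robot.servo_line([BL[0],BL[1],.24],DOWN,speed=.15)
press(BL,DOWN)
print(robot.read_t(),robot.read_force())
d=np.array([-np.sin(YAW),np.cos(YAW),0]); xm=np.array([np.cos(YAW),np.sin(YAW),0])
n=-.5*xm+np.array([0,0,np.cos(np.pi/6)])
R=np.c_[np.cross(-d,-n),-d,-n]; print(np.linalg.det(R),[robot.ik(S2+d*k+n*.15,R) for k in(.058,0,-.058)])
E
```

```text
F [(-3.0, np.float64(-0.8)), (-1.0, np.float64(-0.3)), (1.0, np.float64(2.1)), (2.0, np.float64(3.4)), (3.0, np.float64(3.6)), (4.0, np.float64(3.9)), (5.0, np.float64(5.3))] held 5.68 actual depth mm [-0.1  0.   5. ] t 12.2583
12.7583 [-0.4069009   0.30355434 -1.97851559]
0.9999999999999999 [array([ 43.94435413,  -3.38784592, -53.27354684,  49.80126583,
       -22.71234592,  10.17651822]), array([ 37.85428173,  -4.88753321, -53.8151083 ,  45.89239645,
       -20.41051976,  19.34958859]), array([ 31.9824176 ,  -5.54957662, -52.77027946,  38.94829149,
       -19.01574262,  31.36314638])]
```

Step 1 looks good: 5.7 N held, about 4 mm of nose travel. Next is the manifold.

```bash
cat >> h.py <<'E'
dm=np.array([-np.sin(YAW),np.cos(YAW),0]); nm=np.array([-.5*np.cos(YAW),-.5*np.sin(YAW),np.sqrt(.75)])
RM=np.c_[np.cross(-dm,-nm),-dm,-nm]
E
python3 - <<'E'
from h import *
robot.servo_line([BL[0],BL[1],.28],DOWN,speed=.2)
S1=S2+dm*.058
robot.goto(S1+nm*.101+[0,0,.1],RM)
robot.servo_line(S1+nm*.131,RM,speed=.12)
print(robot.read_t())
for n in("scene","top"):
    im,d=robot.grab_frame(n); np.savez("s_%s.npz"%n,im=im,d=d)
    u,v=proj(n,S1+nm*.03); print(n,u,v,proj(n,S1)); u,v=int(u),int(v); c=im[max(0,v-50):v+50,max(0,u-60):u+60]
    cv2.imwrite("pics/s_%s.png"%n,cv2.resize(c,None,fx=4,fy=4,interpolation=2)[:,:,::-1])
a,b=[cv2.imread("pics/s_%s.png"%n) for n in("scene","top")]
h=min(a.shape[0],b.shape[0]); cv2.imwrite("pics/s.png",cv2.resize(np.hstack([a[:h],b[:h]]),(800,int(800*h/(a.shape[1]+b.shape[1])))))
E
```

```text
15.8
scene 364.3667953848719 292.7577355117013 (np.float64(358.86742952638326), np.float64(304.15230362320744))
top 213.83036859705274 158.88191198759898 (np.float64(215.39968114880838), np.float64(155.8719289113227))
```

View pics/s.png

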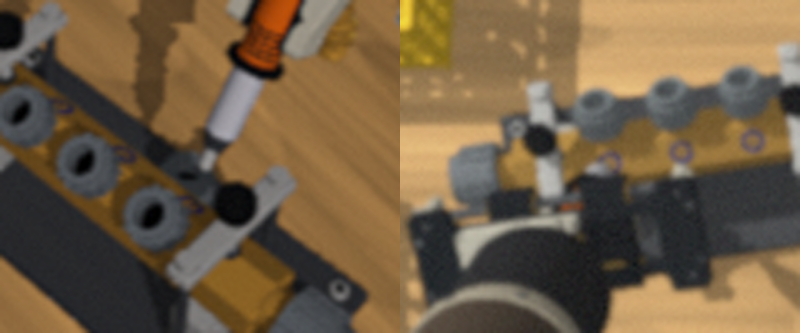

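Left half (scene): the tip is at (208,165), just off ring 1 at (193,208). Relative to the predictions the two agree within about 1.5 px. Right half (top): ring 1 at (610,160) matches its prediction. I'll press the three rings.

```bash
python3 - <<'E'
from h import *
for k in(.058,0,-.058):
    P=S2+dm*k
    robot.servo_line(P+nm*.131,RM,speed=.12)
    press(P,RM)
print(robot.read_t(),robot.read_force(),robot.read_grip_width())
im,d=robot.grab_frame("scene"); P=S2-dm*.058; u,v=proj("scene",P+nm*.03); print(u,v); u,v=int(u),int(v)
cv2.imwrite("pics/s3.png",cv2.resize(im[v-60:v+60,u-60:u+60],None,fx=4,fy=4,interpolation=2)[:,:,::-1])
E
```

```text
F [(-3.0, np.float64(-0.2)), (-1.0, np.float64(0.4)), (1.0, np.float64(3.3)), (2.0, np.float64(4.9)), (3.0, np.float64(5.6))] held 6.02 actual depth mm [-1.5 -0.3  2.5] t 19.1417Traceback (most recent call last):
  File "<stdin>", line 5, in <module>
  File "h.py", line 24, in press
    robot.servo_line(at(d),R,speed=.03); F=fr(4)-b; log.append((round(d*1e3,1),round(F,1)))
    ~~~~~~~~~~~~~~~~^^^^^^^^^^^^^^^^^^^
rig.Unreachable: the arm cannot follow that straight line within its joint ranges
```

```bash
python3 - <<'E'
from h import *
from scipy.spatial.transform import Rotation as Ro
print(robot.read_t(),robot.read_qpos().round(1),((robot.read_position()-S2)@nm))
for k in(0,-.058):
  for a in(-60,-40,-20,0,20,40,60):
    R=RM@Ro.from_euler("z",a,degrees=True).as_matrix(); 
    print(k,a,[None if q is None else q.round(0).astype(int).tolist() for q in(robot.ik(S2+dm*k+nm*h,R) for h in(.131,.109,.096))])
E
```

```text
20.9917 [ 26.7  -0.3 -58.1  69.2 -10.    4.6] 0.10949024512523088
0 -60 [[34, -3, -56, 53, -16, 74], [27, 0, -58, 69, -10, 65], None]
0 -40 [[34, -3, -56, 53, -16, 54], [27, 0, -58, 69, -10, 45], None]
0 -20 [[34, -3, -56, 53, -16, 34], [27, 0, -58, 69, -10, 25], None]
0 0 [[34, -3, -56, 53, -16, 14], [27, 0, -58, 69, -10, 5], None]
0 20 [[34, -3, -56, 53, -16, -6], [27, 0, -58, 69, -10, -15], None]
0 40 [[34, -3, -56, 53, -16, -26], [27, 0, -58, 69, -10, -35], None]
0 60 [[34, -3, -56, 53, -16, -46], [27, 0, -58, 69, -10, -55], None]
-0.058 -60 [[29, -3, -55, 46, -15, 87], [22, -1, -58, 62, -8, 76], None]
-0.058 -40 [[29, -3, -55, 46, -15, 67], [22, -1, -58, 62, -8, 56], None]
-0.058 -20 [[29, -3, -55, 46, -15, 47], [22, -1, -58, 62, -8, 36], None]
-0.058 0 [[29, -3, -55, 46, -15, 27], [22, -1, -58, 62, -8, 16], None]
-0.058 20 [[29, -3, -55, 46, -15, 7], [22, -1, -58, 62, -8, -4], None]
-0.058 40 [[29, -3, -55, 46, -15, -13], [22, -1, -58, 62, -8, -24], None]
-0.058 60 [[29, -3, -55, 46, -15, -33], [22, -1, -58, 62, -8, -44], None]
```

```bash
python3 - <<'E'
from h import *
from scipy.spatial.transform import Rotation as Ro
for k in(0,-.058):
  for tx,ty in((3,0),(5,0),(7,0),(8,0),(0,5),(0,-5),(5,5),(5,-5)):
    # tx: tilt towards vertical (about bar), ty: lean along the bar
    xm=np.array([np.cos(YAW),np.sin(YAW),0])
    R=Ro.from_rotvec(np.radians(tx)*dm).as_matrix()@Ro.from_rotvec(np.radians(ty)*np.cross(dm,nm)).as_matrix()@RM
    print(k,tx,ty,np.degrees(np.arccos(-R[2,2])).round(1),[None if q is None else q.round(0).astype(int).tolist() for q in(robot.ik(S2+dm*k-R[:,2]*h,R) for h in(.131,.109,.093))])
E
```

```text
0 3 0 27.0 [[39, -1, -49, 36, -23, 28], [36, 1, -51, 42, -19, 24], [33, 3, -52, 48, -15, 19]]
0 5 0 25.0 [[39, 0, -44, 29, -27, 35], [38, 2, -46, 32, -23, 32], [36, 4, -47, 36, -20, 30]]
0 7 0 23.0 [[39, 1, -40, 23, -31, 40], [38, 3, -42, 26, -27, 39], [37, 5, -43, 28, -25, 37]]
0 8 0 22.0 [[39, 2, -38, 21, -33, 43], [38, 4, -40, 23, -29, 41], [37, 5, -41, 24, -27, 40]]
0 0 5 30.4 [[34, -3, -53, 37, -14, 31], [29, -1, -56, 50, -7, 22], None]
0 0 -5 30.4 [[37, -2, -56, 60, -22, 5], [32, 1, -57, 71, -17, -1], None]
0 5 5 25.5 [[36, 0, -41, 16, -26, 50], [35, 2, -42, 18, -23, 49], [35, 4, -43, 19, -20, 47]]
0 5 -5 25.5 [[42, 1, -46, 38, -30, 24], [40, 3, -48, 42, -26, 21], [38, 5, -49, 46, -24, 18]]
-0.058 3 0 27.0 [[32, -2, -48, 30, -22, 40], [31, 1, -49, 35, -18, 36], [29, 2, -51, 40, -14, 32]]
-0.058 5 0 25.0 [[33, -1, -43, 24, -26, 45], [32, 2, -45, 26, -23, 43], [31, 3, -46, 29, -20, 41]]
-0.058 7 0 23.0 [[33, 1, -39, 19, -30, 50], [32, 3, -41, 21, -27, 49], [31, 4, -42, 22, -24, 48]]
-0.058 8 0 22.0 [[33, 1, -37, 17, -32, 52], [32, 3, -39, 18, -29, 51], [31, 5, -40, 20, -26, 50]]
-0.058 0 5 30.4 [[29, -3, -48, 22, -16, 51], [28, 0, -50, 27, -11, 46], [25, 1, -53, 35, -7, 40]]
-0.058 0 -5 30.4 [[30, -3, -57, 59, -18, 12], None, None]
-0.058 5 5 25.5 [[29, 0, -38, 9, -28, 63], [29, 2, -39, 9, -24, 63], [28, 4, -39, 10, -22, 62]]
-0.058 5 -5 25.5 [[36, 0, -47, 36, -28, 31], [34, 2, -48, 40, -24, 28], [32, 4, -50, 44, -21, 26]]
```

```bash
python3 - <<'E'
from h import *
from scipy.spatial.transform import Rotation as Ro
R=Ro.from_rotvec(np.radians(4)*dm).as_matrix()@RM
robot.servo_line(S2+nm*.131,RM,speed=.1)
for k in(0,-.058):
    P=S2+dm*k
    robot.servo_line(P-R[:,2]*.131,R,speed=.12)
    press(P,R)
print(robot.read_t(),robot.read_force(),robot.read_grip_width())
P=P-R[:,2]*.03
im,d=robot.grab_frame("scene"); u,v=proj("scene",P); print(u,v); u,v=int(u),int(v)
cv2.imwrite("pics/s3.png",cv2.resize(im[v-60:v+60,u-60:u+60],None,fx=4,fy=4,interpolation=2)[:,:,::-1])
E
```

```text
F [(-3.0, np.float64(0.0)), (-1.0, np.float64(0.3)), (1.0, np.float64(3.4)), (2.0, np.float64(4.5)), (3.0, np.float64(5.0)), (4.0, np.float64(5.5))] held 6.0 actual depth mm [-1.8 -0.3  3.5] t 25.2
F [(-3.0, np.float64(-0.2)), (-1.0, np.float64(-0.3)), (1.0, np.float64(3.0)), (2.0, np.float64(3.1)), (3.0, np.float64(3.8)), (4.0, np.float64(5.0)), (5.0, np.float64(5.9))] held 5.72 actual depth mm [-2.2 -0.3  4.4] t 29.95
30.45 [-0.04409876  0.7698273  -1.89335495] 0.29152010648072507
325.12432023607425 263.0387640841921
```

View pics/s3.png

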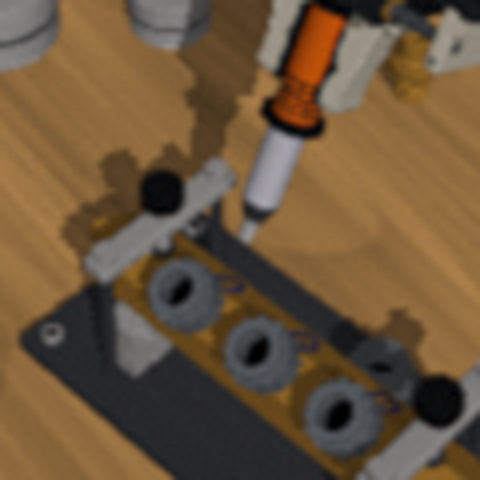

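The tip is at crop (246,237), within 1.5 px of prediction, and the pen is still straight in the grip. All three readings are done, so I'll return to the stand and check before inserting.

```bash
python3 - <<'E'
from h import *
p=robot.read_position(); R=robot.read_tcp_rot()
robot.servo_line(p+[0,0,.09],R,speed=.15)
robot.goto([*ST,.26],DOWN)
robot.servo_line([*ST,.24],DOWN,speed=.1); robot.dwell(.2)
print(robot.read_t(),robot.read_position(),robot.read_force())
out=[]
for n in("scene","top"):
    im,d=robot.grab_frame(n); g=np.load("g_%s.npz"%n)["im"]
    u,v=map(int,proj(n,[*ST,.16])); s=np.s_[v-40:v+40,u-40:u+40]
    out.append(np.vstack([cv2.resize(x[s],(300,300),interpolation=2) for x in(g,im)]))
cv2.imwrite("pics/cmp.png",np.hstack(out)[:,:,::-1])
E
```

```text
33.3 [ 0.46842365 -0.31095289  0.24069177] [ 0.83605429 -0.29561125 -0.95916276]
```

View pics/cmp.png

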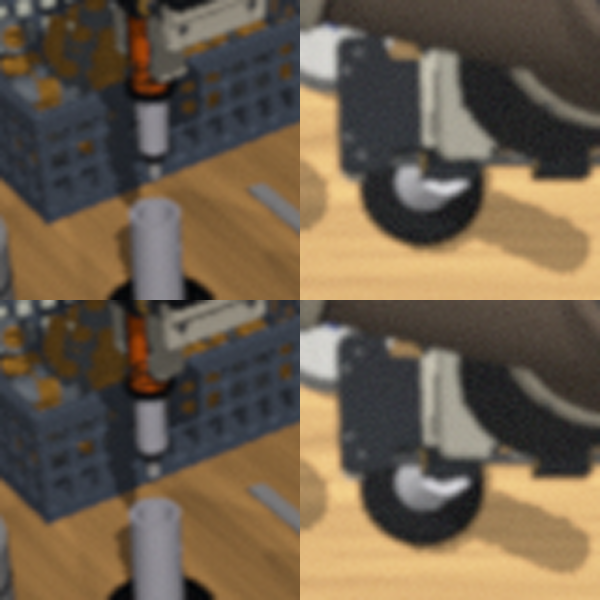

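The before and after views match: tip at (154,172) against (152,170). I'll insert with a force guard.

```bash
python3 - <<'E'
from h import *
ok=True; b=robot.read_force()
for z in np.r_[np.arange(.22,.13,-.015),.130,.128,.1265]:
    robot.servo_line([*ST,z],DOWN,speed=.06); f=robot.read_force()-b
    print(round(z,4),f.round(1),end="; ")
    if np.linalg.norm(f)>(6 if z>.131 else 12): ok=z<.131; print("stop",z); break
print(robot.read_t(),robot.read_position())
if ok:
    robot.move_gripper(1.0); robot.servo_line([*ST,.24],DOWN,speed=.12); robot.goto([*(ST-[.0,-.0]),.30],DOWN); robot.dwell(.3)
    out=[]
    for n in("scene","top"):
        im,d=robot.grab_frame(n); g=np.load("f_%s.npz"%n); u,v=map(int,proj(n,[*ST,.13])); s=np.s_[v-50:v+50,u-50:u+50]
        out.append(np.vstack([cv2.resize(x[s],(300,300),interpolation=2) for x in(g["im"],im)]))
        W=cloud(n,d)
        with np.errstate(invalid='ignore'): q=(np.hypot(W[...,0]-.468,W[...,1]+.311)<.022)&(W[...,2]>.176)&(W[...,2]<.19)
        print(n,q.sum(),W[q].mean(0) if q.any() else 0)
    cv2.imwrite("pics/end.png",np.hstack(out)[:,:,::-1]); print(robot.read_t())
E
```

```text
0.22 [1.3 1.2 0.6]; 0.205 [1.  0.5 1.1]; 0.19 [-0.1  0.9 -0. ]; 0.175 [0.3 0.3 1.2]; 0.16 [1.  0.1 0.9]; 0.145 [ 0.9  0.5 -0.1]; 0.13 [0.4 0.  0.8]; 0.128 [0.8 1.2 0.3]; 0.1265 [0.1 0.9 0.8]; 36.7833 [ 0.46795044 -0.31096988  0.12645587]
scene 47 [ 0.46825776 -0.30626906  0.18006567]
top 38 [ 0.46349844 -0.3088059   0.18028746]
39.7583
```

View pics/end.png

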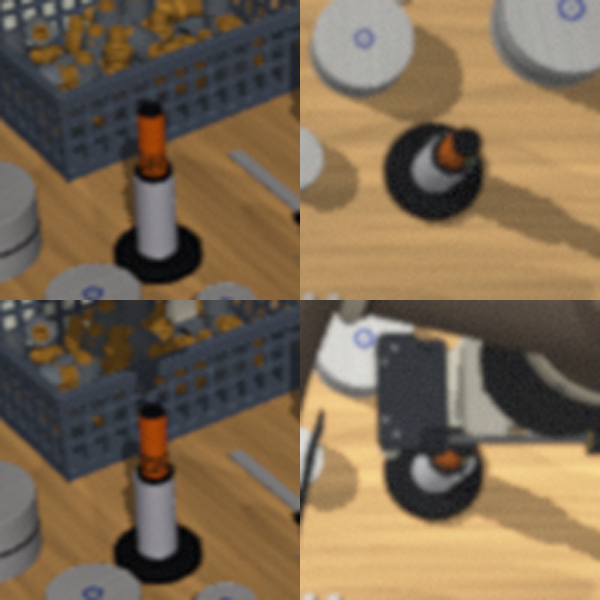

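The pen hangs as it did at the start: scene cap at (152,410) against (150,107)+300, cap height 180 mm, and the arm is clear. Handing in.

```bash
python3 -c "
from h import *
print(robot.job_done())"
```

```text
the job is handed in; nothing more can be done
None
```

The job is handed in at about 40 s of the 61 s allowed: I checked the tester on the middle-sized block, took the three manifold readings in order at about 6 N (rings 2 and 3 about 4° off square because of a joint limit), and hung it back in its stand; the hand-in returned no verdict.

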